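Wedge the sagging shelf up level

TASK

Pick up the loose wooden wedge, lay it on the dark packing strip and slide it thin end first, straight down the middle of the strip, under the shelf's sagging front edge. Push it in gently until the wedge has lifted the shelf level and snug against its two stop cleats, so that the wedge is firmly nipped but not rammed, then let go and leave it there. Lift the shelf with the wedge only, never with the gripper, and leave the glue bottle, drill and sanding block where they are.

Things in the scene. Friction and masses are not known exactly. Their poses are not given: they have to be found in the camera images.
- wedge: Loose pale wooden wedge, 170 long x 36 wide, 90 g, flat on the bench left or right of the work. Origin: centre of its underside; +x to the thin end, z up. 33 thick at the butt (x = -85), tapering evenly to 5 at the tip (x = +85). Upright parallel sides: grip across the 36 mm near the butt. Friction on wood about 0.6, varying by a fifth: it does not slip back.
- wedge_tip (a point): Middle of the wedge's thin end, on its underside.
- carcass: Low plywood carcass fixed to the bench, turned up to 0.3 rad. Origin: on the bench, on the centre line, plumb under the front edge of the level shelf. +x points into the carcass (the way to push the wedge), z up. Two upright cheeks, x = 0 to 240, |y| = 100 to 118, 90 tall; the shelf lies between them.
- strip_end (a point): Near end, on the bench, of the fixed dark packing strip on the carcass's centre line: 80 wide, from x = -220 to +120 in the carcass frame. The wedge slides on it. Its thickness differs each time, 9 to 16 mm, and is not measured: feel for it.
- cleat_left (a point): Centre of the underside of the left stop cleat (hard wood block 30 x 22 x 30) in the carcass's front corner over the shelf, 51 above the bench; the right one mirrors it at y = -89. The shelf meets both just when level and can rise no further; from there the push needed rises with every mm of the wedge.
- shelf: Shelf board 190 wide, 18 thick, 0.6 kg (varies by a quarter), hinged at x = 215. Front edge: half-round black rubber lip that yields 1 mm per 15 N. Origin: middle of the front edge, level with the underside; x to the back, z up. Starts sagging 0.0465 rad, edge 10 mm low. Level: underside 33 above the bench, 17 to 24 above the strip. A yellow spirit level, 22 high, is fixed on it 95 behind the edge.
- shelf_edge (a point): Middle of the shelf's underside, 9 mm behind its front edge; 23.5 above the bench at first, 33 when level. The wedge tip then is 73 to 121 mm past the edge. Lifting only, the wedge bears 2 to 4 N, for a push of 3 to 7 N. Firmly nipped it bears 7 to 12 N, for a push of 10 to 15 N. More than 18 N between wedge and shelf is ramming and spoils it.
- glue_bottle: White glue bottle with a red band, 68 across, 195 tall, standing upright; origin: centre of its underside. Leave alone.
- drill: Black and green cordless drill standing on its battery (120 x 75), 205 tall, pointing along its x with 155 mm reach; origin: centre of its underside. Leave alone.
- sanding_block: Orange sanding block with a black foot, 110 x 62 x 34, on the bench on the other side of the work from the wedge; origin: centre of its underside. Leave alone.

How it is judged:
By the outcome, as a careful person would: the job done as asked, in the order asked, and still so for the second after the job is handed in, with the robot touching nothing.
It also fails if it takes over 72 s, if anything falls off the work surface, if the arm or the gripper's body presses on something with over 40 N, if the wrist force passes 120 N, or if a joint passes its speed limit or range.

ROBOT

A 6-joint arm with a two-finger parallel gripper is mounted at the origin on the work surface. World frame = base frame: x ahead of the robot, y to its left, z up, the work surface at z = 0. Lengths are in m, angles in rad, forces in N, time in s.
With the tool pointing down it reaches from about 0.35 to 0.85 m from the base axis. Payload 8.1 kg.
Tool frame: the origin (TCP) lies between the finger pads; the fingertips stand 11 mm ahead of it and the grasp point (between the pads) lies 8 mm behind it (robot.tips_ahead is the distance from the TCP to the fingertips, in m); z points along the fingers, y is the line along which they close (so a half turn about z gives the same grasp; the last joint's range is limited). The gripper opens to 93 mm and grips with 3 to 60 N. Pads are 15 mm wide; open, the fingers measure 128 mm over their backs; the gripper's body (75 mm by 188 mm) begins 65 mm behind the grasp point.
Start: joints at [1.039, 0.13, 1.488, -0, 1.523, -0.085], TCP at [0.259, 0.541, 0.23] pointing down, gripper open.
Joint ranges: [-2.96, 2.96], [-0.89, 2.26], [0.02, 2.5], [-1.34, 4.48], [0, 2.73], [-2.66, 2.66]. Speed limits (rad/s): [2.39, 2.39, 2.79, 3.14, 3.14, 3.14].

INTERFACE

Orientations are given as a rotation vector (axis times angle).
In Python, from plant import robot gives the robot as it stands. The module is installed in compiled form; this text tells all that it offers.
- The arm moves only by the tool move_arm, never from a script. Its argument "deltas" is one flat list of numbers, 7 for each row, row after row: the shift along the tool's x, y, z in m, then the turn, a rotation vector about the tool's x, y, z in rad, then the opening, from 0 (shut) to 1 (fully open). A call has 1 to 12 rows; each row is the pose to reach, as a shift and turn from the pose commanded when the call began, along the tool's axes at that moment; what a row does not reach only later rows make up. A row lasts 1/8 s, in which the tool goes at most 62.5 mm and 10.7 degrees, less where a joint would pass 70% of its speed; a pose out of reach is approached as far as the arm can. A call with a gripper value outside its range is refused whole. The fingers move at their own pace and stop on an object; "squeeze" is the grip in N (left out, the last holds). Time passes only in rows, so rows that repeat a pose let the fingers close. It gives the time, the measured TCP pose, the force, the opening and the grip force at its end, in the units of the state.
- robot.read_state(): the state, without advancing time (a new reading comes with each control period).
- robot.read_camera(name): name is "scene" or "side" or "wrist"; returns (picture, depth): 384x512x3 uint8, red, green, blue; 384x512 float32, m along the optical axis (not along the pixel's ray), 0 where there is no reading.
- robot.camera_model(name): a dict with "K" (3x3 intrinsics, pixels), "k1" (the pictures are not rectified: a ray, as slopes to the right and down, at radius r is drawn at 1 + k1 r^2 times it, then the intrinsics apply), "R" (3x3) and "t" (3): a world point X has camera coordinates R X + t; the wrist camera has in their place "tool_from_camera" (4x4, takes a point from camera to tool coordinates, whose origin is the TCP and whose axes are the flange's). Camera axes: x right, y down, z forward; pixel columns grow to the right and rows downward; lengths in m; the calibration is good to about 2 mm. A picture is of the moment at which its call begins: read the wrist's pose just before it. camera_model takes no time and is no camera call.
- robot.close_job(): hands the job in; it is judged then, once.
Trained networks look in the newest picture that a camera, given by its name, has taken for a name from the list of things; names that differ only in an ending like _2 or _b are one class to them, and where a whole thing is asked for, a point or a joint stands for the part that bears it (a point fixed in the world has none). Each returns a list of dicts, best first, with "confidence" (0 to 1); they miss things now and then, are a little off and sometimes report something else, mostly with a low value. They report only what shows in the picture. A call takes as long as a camera call.
- robot.recognise(camera, label): "uv" ([column, row] in pixels, amid what is visible of it).
The state is a dict: "t": time; "q": joint angles; "dq": joint speeds; "joint_torque": joint torques, N m; "tool_pos": TCP position; "orientation": TCP orientation; "force": force on the tool from outside, world axes, zero at the start; "wrist_torque": the same for the moment, N m; "opening": finger opening in m; "gripper_force": force on a finger pad.
Only numpy, scipy, OpenCV 4.12 (cv2) and the standard library are available. Lean on these libraries where they do the work, as an engineer would, in place of code of your own. Each camera call takes 0.05 s, during which the arm holds its last target. There are 200 camera calls.

## Working session

There is one attempt and no reset: what is moved stays moved. The work goes in short steps, Python scripts to look and compute and a tool call to move; the robot and the scene stay as the last step left them, time stands still between calls to the robot, and variables do not carry over. Pictures are saved under pics/ and viewed, at most 10 in all, crops included, and the job is handed in when it is done.

Besides the shell and the picture viewer there is one more tool, called after ">>>" by a JSON object that holds its "fn" and its "kwargs". move_arm: Moves the arm, as the interface text tells. Its arguments: {"type":"object","properties":{"deltas":{"type":"array","items":{"type":"number"}},"squeeze":{"type":"number"}},"required":["deltas"]}

```bash
mkdir -p pics
cat > h.py <<'E'
import numpy as np, cv2
from scipy.spatial.transform import Rotation as Ro
from plant import robot
def tool():
    s=robot.read_state(); T=np.eye(4); T[:3,:3]=Ro.from_rotvec(s["orientation"]).as_matrix(); T[:3,3]=s["tool_pos"]; return T,s
def cam(name):
    T,_=tool(); im,d=robot.read_camera(name); m=robot.camera_model(name)
    if name=="wrist": W=T@np.array(m["tool_from_camera"])
    else:
        W=np.eye(4); R=np.array(m["R"]); W[:3,:3]=R.T; W[:3,3]=-R.T@np.array(m["t"])
    return im,d,np.array(m["K"]),m["k1"],W
def rays(uv,K,k1):
    uv=np.atleast_2d(np.asarray(uv,float))
    return cv2.undistortPoints(uv.reshape(-1,1,2),K,np.array([k1,0,0,0,0.])).reshape(-1,2)
def onplane(uv,c,z):
    _,_,K,k1,W=c; r=rays(uv,K,k1); D=np.c_[r,np.ones(len(r))]@W[:3,:3].T
    return W[:3,3]+D*((z-W[2,3])/D[:,2])[:,None]
def cloud(c):
    im,d,K,k1,W=c; h,w=d.shape; g=np.stack(np.meshgrid(np.arange(w),np.arange(h)),-1).reshape(-1,2)
    r=rays(g,K,k1); P=np.c_[r,np.ones(len(r))]*d.reshape(-1,1)
    return (P@W[:3,:3].T+W[:3,3]).reshape(h,w,3)
def proj(X,c):
    _,_,K,k1,W=c; p=(np.atleast_2d(X)-W[:3,3])@W[:3,:3]; s=p[:,:2]/p[:,2:]; s=s*(1+k1*(s**2).sum(1,keepdims=True))
    return s@K[:2,:2].T+K[:2,2]
def save(n,im): cv2.imwrite("pics/"+n+".png",im[...,::-1])
E
python3 - <<'E'
from h import *
np.set_printoptions(precision=4,suppress=True)
ims=[]
for n in ["scene","side","wrist"]:
    c=cam(n); P=cloud(c); save(n,c[0]); ims.append(c[0]); print(n,c[4][:3,3])
    for l in ["wedge","wedge_tip","strip_end","cleat_left","shelf","shelf_edge","carcass","glue_bottle","drill","sanding_block"]:
        for r in robot.recognise(n,l)[:2]:
            u,v=np.round(r["uv"]).astype(int); print(l,r["confidence"],r["uv"],P[min(v,383),min(u,511)])
save("both",cv2.resize(np.vstack([np.hstack(ims[:2]),np.hstack([ims[2],ims[2]*0])]),(800,600)))
E
```

```text
scene [ 1.4412 -0.3597  0.7064]
wedge 0.79 [326.4, 150.0] [0.441  0.2745 0.017 ]
wedge_tip 0.7 [328.5, 153.0] [0.4565 0.2727 0.0151]
wedge_tip 0.6 [398.3, 159.0] [0.6722 0.3537 0.0931]
strip_end 0.82 [291.4, 222.0] [0.7352 0.007  0.0442]
strip_end 0.49 [327.3, 149.0] [0.44   0.2785 0.0191]
cleat_left 0.98 [290.0, 221.6] [0.7372 0.0034 0.0469]
cleat_left 0.23 [329.3, 149.7] [0.4448 0.283  0.017 ]
shelf 0.56 [298.0, 214.6] [0.7187 0.0339 0.0442]
shelf_edge 0.86 [295.6, 216.9] [0.7271 0.0242 0.0475]
carcass 0.92 [292.1, 222.6] [0.7393 0.0076 0.0441]
glue_bottle 0.74 [398.8, 157.0] [0.6722 0.3559 0.0987]
glue_bottle 0.44 [326.3, 151.7] [0.4483 0.2704 0.0148]
drill 0.97 [91.5, 226.3] [ 0.6644 -0.4209  0.126 ]
sanding_block 0.94 [142.9, 202.2] [ 0.4922 -0.2978  0.0312]
side [-0.0137 -0.7186  1.0916]
wedge 0.79 [195.6, 177.6] [0.4389 0.2777 0.0207]
wedge_tip 0.65 [406.8, 281.1] [ 0.6234 -0.439   0.1202]
wedge_tip 0.63 [194.9, 177.8] [0.4361 0.2792 0.0212]
cleat_left 0.86 [305.2, 187.3] [0.6833 0.0101 0.044 ]
cleat_left 0.44 [309.6, 183.1] [ 0.6932 -0.0006  0.0648]
shelf 0.93 [309.5, 182.6] [ 0.6932 -0.0006  0.0648]
shelf_edge 0.74 [311.4, 180.9] [0.6978 0.0004 0.0701]
shelf_edge 0.65 [194.4, 182.1] [0.4257 0.2694 0.0167]
carcass 0.9 [302.2, 187.4] [0.675  0.0151 0.0452]
glue_bottle 0.98 [230.9, 124.4] [0.6313 0.3441 0.1108]
glue_bottle 0.35 [194.3, 177.5] [0.434  0.2824 0.02  ]
drill 0.72 [407.4, 281.1] [ 0.6234 -0.439   0.1202]
sanding_block 0.73 [316.3, 296.7] [ 0.4543 -0.3043  0.0337]
wrist [0.1841 0.5765 0.3832]
wedge 0.88 [152.0, 368.6] [0.4552 0.2787 0.0166]
wedge_tip 0.89 [155.1, 366.6] [0.4526 0.2859 0.0182]
drill 0.51 [154.1, 367.4] [0.4517 0.285  0.0187]
```

View pics/both.png

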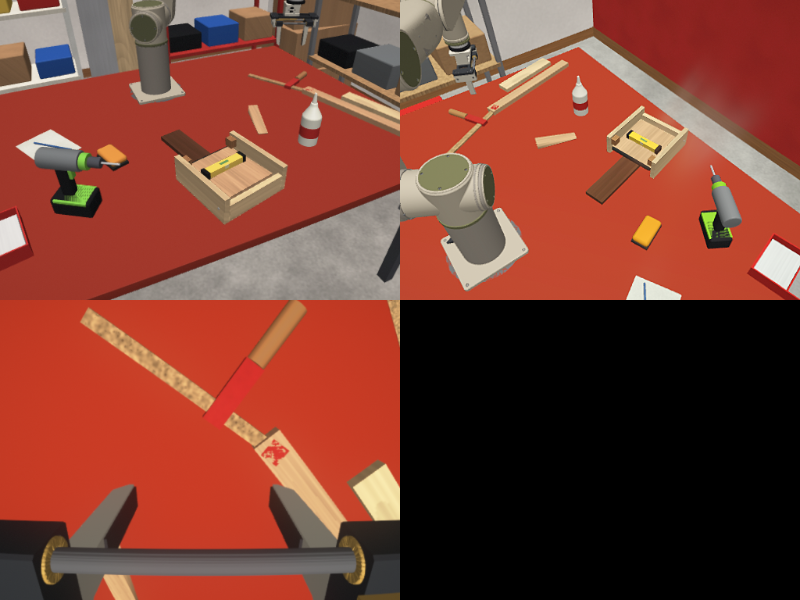

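The scene view shows the wedge at about (328,152), the dark strip running into the carcass, the drill on the left and the glue bottle at (398,157). Next I fit the wedge and strip from the point clouds.

Run:
```python
from h import *
np.set_printoptions(precision=4,suppress=True)
for n in ["scene","side"]:
    c=cam(n); P=cloud(c); hsv=cv2.cvtColor(c[0],cv2.COLOR_RGB2HSV); im=c[0].astype(int)
    H,S,V=[hsv[...,i].astype(int) for i in range(3)]
    wood=(H>10)&(H<30)&(S<150)&(V>110)
    m=wood&(np.hypot(P[...,0]-.44,P[...,1]-.277)<.13)&(P[...,2]<.06)
    lab=cv2.connectedComponents(m.astype(np.uint8))[1]
    b=max(range(1,lab.max()+1),key=lambda i:(lab==i).sum()); m=lab==b
    Q=P[m]; (cx,cy),(w,h),a=cv2.minAreaRect(Q[:,:2].astype(np.float32))
    cc=Q.mean(0); u=np.linalg.svd(Q[:,:2]-cc[:2],full_matrices=False)[2][0]; t=(Q[:,:2]-cc[:2])@u
    print(n,"wedge",m.sum(),(cx,cy),(w,h),a,"axis",u,np.arctan2(u[1],u[0]),"t",t.min(),t.max(),"zslope",np.polyfit(t,Q[:,2],1))
    for lo,hi in [(-.09,-.06),(.06,.09)]:
        k=(t>lo)&(t<hi); print("  z",lo,np.median(Q[k,2]) if k.any() else None)
    # dark strip
    m=(V<110)&(P[...,2]<.03)&(P[...,2]>-.01)&(P[...,0]>.3)&(P[...,0]<.7)&(abs(P[...,1])<.2)&(im[...,0]<110)
    lab=cv2.connectedComponents(m.astype(np.uint8))[1]
    b=max(range(1,lab.max()+1),key=lambda i:(lab==i).sum()); m=lab==b; Q=P[m]
    r=cv2.minAreaRect(Q[:,:2].astype(np.float32)); print(" strip",m.sum(),r,cv2.boxPoints(r),np.median(Q[:,2]))
    cc=Q.mean(0);u=np.linalg.svd(Q[:,:2]-cc[:2],full_matrices=False)[2][0]; print("   ",cc,u,np.arctan2(u[1],u[0]))
    # cheeks tops
    m=wood&(P[...,2]>.08)&(P[...,2]<.1)&(P[...,0]>.45)&(P[...,0]<1)&(abs(P[...,1])<.3)
    Q=P[m]; r=cv2.minAreaRect(Q[:,:2].astype(np.float32)); print(" cheeks",m.sum(),r,cv2.boxPoints(r))
```

```text
scene wedge 923 (0.5202784538269043, 0.2775232195854187) (0.096983902156353, 0.2458360642194748) 1.3711885213851929 axis [-0.003 -1.   ] -1.5738164349983337 t -0.12400052149230785 0.12182057873128128 zslope [-0.0005 -0.7515]
  z -0.09 -0.7512393512901904
  z 0.06 -0.7519302256825892
 strip 1232 ((0.49845030903816223, -0.04371679574251175), (0.19777120649814606, 0.0824873149394989), 13.593408584594727) [[ 0.3926 -0.0269]
 [ 0.412  -0.107 ]
 [ 0.6043 -0.0606]
 [ 0.5849  0.0196]] 0.014032201660148624
    [ 0.4992 -0.0462  0.0135] [0.953 0.303] 0.3078494910135647
 cheeks 1478 ((0.7336865663528442, 0.014946520328521729), (0.24017807841300964, 0.23933900892734528), 13.63227653503418) [[ 0.5888  0.1029]
 [ 0.6452 -0.1297]
 [ 0.8786 -0.073 ]
 [ 0.8222  0.1595]]
side wedge 598 (0.4562743604183197, 0.2871922254562378) (0.07439381629228592, 0.17433251440525055) 67.87431335449219 axis [-0.9698  0.2439] 2.8952494836714378 t -0.09809963424729891 0.07554062612331663 zslope [0.1144 0.0155]
  z -0.09 0.006835430795290032
  z 0.06 0.026407760039813266
 strip 204 ((0.5134628415107727, -0.0763198658823967), (0.07600060850381851, 0.24857547879219055), 85.23030853271484) [[ 0.3864 -0.1039]
 [ 0.6342 -0.1245]
 [ 0.6405 -0.0488]
 [ 0.3928 -0.0281]] 0.008958733950946263
    [ 0.4895 -0.0743  0.0091] [-0.9969 -0.0783] -3.063241497405462
 cheeks 818 ((0.7307063341140747, 0.013290658593177795), (0.24307915568351746, 0.23783133924007416), 13.847586631774902) [[ 0.5842  0.0997]
 [ 0.6412 -0.1313]
 [ 0.8772 -0.0731]
 [ 0.8203  0.1578]]
```

Run:
```python
from h import *
np.set_printoptions(precision=4,suppress=True)
T,s=tool(); print(T,s["force"],s["opening"]); print(np.array(robot.camera_model("wrist")["tool_from_camera"]))
# target: above wedge
yaw=-0.25
x=np.array([np.cos(yaw),np.sin(yaw),0]);z=np.array([0,0,-1.]);
for sg in (1,-1):
    R=np.c_[sg*x,np.cross(z,sg*x),z]; p=np.array([.43,.283,.25])
    print(sg,T[:3,:3].T@(p-T[:3,3]),Ro.from_matrix(T[:3,:3].T@R).as_rotvec())
```

```text
[[-0.9018  0.4321 -0.      0.2592]
 [ 0.4321  0.9018 -0.      0.5411]
 [ 0.     -0.     -1.      0.2296]
 [ 0.      0.      0.      1.    ]] [-0.2611 -1.0852 -0.3389] 0.09311421629603875
[[ 0.0004 -0.9531 -0.3025  0.083 ]
 [ 1.      0.0002  0.0006 -0.0006]
 [-0.0005 -0.3025  0.9531 -0.1535]
 [ 0.      0.      0.      1.    ]]
1 [-0.2655 -0.159  -0.0204] [-0.      0.      2.9448]
-1 [-0.2655 -0.159  -0.0204] [-0.     -0.     -0.1968]
```

>>> {"fn": "move_arm", "kwargs": {"deltas": [-0.1, -0.06, -0.02, 0, 0, -0.05, 1, -0.15, -0.09, -0.02, 0, 0, -0.1, 1, -0.2, -0.12, -0.02, 0, 0, -0.15, 1, -0.24, -0.145, -0.02, 0, 0, -0.197, 1, -0.265, -0.159, -0.02, 0, 0, -0.197, 1, -0.265, -0.159, -0.02, 0, 0, -0.197, 1, -0.265, -0.159, -0.02, 0, 0, -0.197, 1, -0.265, -0.159, -0.02, 0, 0, -0.197, 1]}}

```text
t: 2.75
tool_pos: [0.4288, 0.2844, 0.2496]
orientation: [-0.389, -3.117, -0.0]
force: [0.1, -0.0, 0.4]
opening: 0.0929
gripper_force: 0.0
```

```bash
cat > wedge.py <<'E'
from h import *
np.set_printoptions(precision=4,suppress=True)
T,s=tool(); print(T[:3,3],s["t"])
c=cam("wrist"); P=cloud(c); hsv=cv2.cvtColor(c[0],cv2.COLOR_RGB2HSV)
H,S,V=[hsv[...,i].astype(int) for i in range(3)]
m=(H>8)&(H<35)&(S<165)&(V>110)&(P[...,2]<.06)&(P[...,2]>-.02)&(np.hypot(P[...,0]-.445,P[...,1]-.28)<.13)
m=cv2.morphologyEx(m.astype(np.uint8),cv2.MORPH_OPEN,np.ones((3,3)))
lab=cv2.connectedComponents(m)[1]
b=max(range(1,lab.max()+1),key=lambda i:(lab==i).sum()); m=lab==b; Q=P[m]
print("z10/90",np.percentile(Q[:,2],[2,50,98]))
r=cv2.minAreaRect(Q[:,:2].astype(np.float32)); print(m.sum(),r,"\n",cv2.boxPoints(r))
cc=np.array(r[0]);
for p in cv2.boxPoints(r):
    k=np.hypot(*(Q[:,:2]-p).T)<.02; print(p,np.median(Q[k,2]) if k.any() else 0, proj([*p,.02],c))
o=c[0].copy(); o[cv2.morphologyEx(m.astype(np.uint8),cv2.MORPH_GRADIENT,np.ones((3,3)))>0]=[0,0,255]; save("w1",o)
E
python3 wedge.py
```

```text
[0.4288 0.2844 0.2496] 2.75
z10/90 [0.0036 0.0194 0.0312]
4143 ((0.45355522632598877, 0.28005170822143555), (0.038505926728248596, 0.17148743569850922), 73.3240966796875) 
 [[0.3659 0.2862]
 [0.5302 0.237 ]
 [0.5412 0.2739]
 [0.3769 0.3231]]
[0.3659 0.2862] 0.03010695851298767 [[247.9247 109.3221]]
[0.5302 0.237 ] 0.004979165392447554 [[243.4161 249.5437]]
[0.5412 0.2739] 0.005012379173678805 [[274.0029 250.7322]]
[0.3769 0.3231] 0.02993608777989573 [[282.6602 110.882 ]]
```

View pics/w1.png

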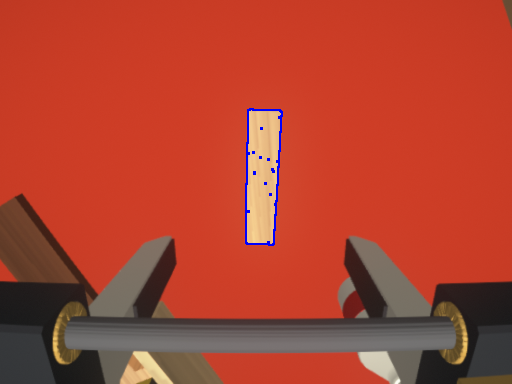

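The wedge butt is at the top, (248–282,110), and its thin end is at (245–274,243), with yaw −0.291. The mask fits well. I go down at the butt, with the fingers across the 36 mm.

>>> {"fn": "move_arm", "kwargs": {"deltas": [0.043, 0.005, 0.06, 0, 0, 0.043, 1, 0.043, 0.005, 0.12, 0, 0, 0.043, 1, 0.043, 0.005, 0.17, 0, 0, 0.043, 1, 0.043, 0.005, 0.21, 0, 0, 0.043, 1, 0.043, 0.005, 0.231, 0, 0, 0.043, 1, 0.043, 0.005, 0.231, 0, 0, 0.043, 1]}}

```text
t: 3.55
tool_pos: [0.3867, 0.2986, 0.0167]
orientation: [-0.455, -3.105, 0.004]
force: [-0.5, 0.1, -0.3]
opening: 0.0926
gripper_force: 0.0
```

>>> {"fn": "move_arm", "kwargs": {"deltas": [0, 0, 0, 0, 0, 0, 0.2, 0, 0, 0, 0, 0, 0, 0.2, 0, 0, 0, 0, 0, 0, 0.2, 0, 0, 0, 0, 0, 0, 0.2, 0, 0, 0, 0, 0, 0, 0.2, 0, 0, 0, 0, 0, 0, 0.2], "squeeze": 25}}

```text
t: 4.3
tool_pos: [0.3891, 0.2986, 0.0186]
orientation: [-0.458, -3.108, 0.0]
force: [-0.7, 0.0, -0.6]
opening: 0.0375
gripper_force: 0.0
```

>>> {"fn": "move_arm", "kwargs": {"deltas": [0, 0, 0, 0, 0, 0, 0.2, 0, 0, 0, 0, 0, 0, 0.2, 0, 0, 0, 0, 0, 0, 0.2]}}

```text
t: 4.68
tool_pos: [0.3891, 0.2987, 0.0186]
orientation: [-0.458, -3.108, 0.0]
force: [-0.1, 0.3, 1.1]
opening: 0.036
gripper_force: 24.9
```

>>> {"fn": "move_arm", "kwargs": {"deltas": [0, 0, -0.03, 0, 0, 0, 0.2, 0, 0, -0.08, 0, 0, 0, 0.2, 0, -0.02, -0.13, 0, 0, -0.03, 0.2, -0.02, -0.06, -0.13, 0, 0, -0.1, 0.2, -0.045, -0.105, -0.13, 0, 0, -0.18, 0.2, -0.065, -0.15, -0.13, 0, 0, -0.26, 0.2, -0.085, -0.2, -0.13, 0, 0, -0.34, 0.2, -0.105, -0.25, -0.13, 0, 0, -0.42, 0.2, -0.125, -0.295, -0.13, 0, 0, -0.49, 0.2, -0.141, -0.325, -0.13, 0, 0, -0.531, 0.2, -0.141, -0.332, -0.13, 0, 0, -0.531, 0.2, -0.141, -0.332, -0.13, 0, 0, -0.531, 0.2]}}

```text
t: 6.18
tool_pos: [0.4278, -0.0597, 0.1483]
orientation: [0.371, -3.119, -0.001]
force: [-0.7, -0.5, -1.5]
opening: 0.0352
gripper_force: 24.9
```

>>> {"fn": "move_arm", "kwargs": {"deltas": [0, 0, 0, 0, 0, 0, 0.2, 0, 0, 0, 0, 0, 0, 0.2]}}

```text
t: 6.42
tool_pos: [0.4282, -0.0589, 0.1486]
orientation: [-0.375, 3.119, 0.0]
force: [0.4, -0.3, -1.8]
opening: 0.0357
gripper_force: 24.9
```

```bash
cat > look.py <<'E'
import sys
from h import *
np.set_printoptions(precision=4,suppress=True)
T,s=tool(); print(T[:3,3],np.arctan2(-T[1,0],-T[0,0]),s["t"],s["force"])
c=cam("wrist"); P=cloud(c); save(sys.argv[1],c[0])
np.save("P.npy",P)
# wedge in hand: points in tool frame between fingers
Q=(P-T[:3,3])@T[:3,:3]
hsv=cv2.cvtColor(c[0],cv2.COLOR_RGB2HSV);H,S,V=[hsv[...,i].astype(int) for i in range(3)]
m=(H>8)&(H<35)&(S<165)&(V>110)&(abs(Q[...,1])<.05)&(Q[...,2]<.03)&(Q[...,2]>-.03)&(Q[...,0]<.03)&(Q[...,0]>-.18)
q=Q[m]; print(len(q)); r=cv2.minAreaRect(q[:,:2].astype(np.float32)); print("wedge in tool",r)
print("x range",np.percentile(q[:,0],[.5,99.5]),"slope z(x)",np.polyfit(q[:,0],q[:,2],1))
# strip: dark
m=(V<110)&(P[...,2]<.03)&(P[...,2]>-.01)&(c[0][...,0]<110)&(np.hypot(P[...,0]-.5,P[...,1]+.045)<.16)&(abs(Q[...,1])<.14)
lab=cv2.connectedComponents(m.astype(np.uint8))[1]
if lab.max():
    b=max(range(1,lab.max()+1),key=lambda i:(lab==i).sum()); w=P[lab==b]
    r=cv2.minAreaRect(w[:,:2].astype(np.float32)); print("strip",len(w),r,"\n",cv2.boxPoints(r),np.median(w[:,2]))
m=(P[...,2]>.083)&(P[...,2]<.097)&(P[...,0]>.55)&(P[...,0]<.9)&(abs(P[...,1])<.2)
w=P[m]; 
if len(w)>50: r=cv2.minAreaRect(w[:,:2].astype(np.float32)); print("cheeks",len(w),r,"\n",cv2.boxPoints(r))
E
python3 look.py w2
```

```text
[ 0.4282 -0.0589  0.1486] 0.23960025605187385 6.425 [ 0.3912 -0.305  -1.763 ]
11795
wedge in tool ((-0.034549981355667114, -0.001527201384305954), (0.06676650792360306, 0.10834572464227676), 89.78660583496094)
x range [-0.0873  0.0192] slope z(x) [-0.1061 -0.0074]
strip 266 ((0.4023698568344116, -0.06622052937746048), (0.0007999176741577685, 0.07867872714996338), 13.890323638916016) 
 [[ 0.3925 -0.0281]
 [ 0.4114 -0.1045]
 [ 0.4122 -0.1043]
 [ 0.3933 -0.0279]] 0.008880286342385524
```

View pics/w2.png

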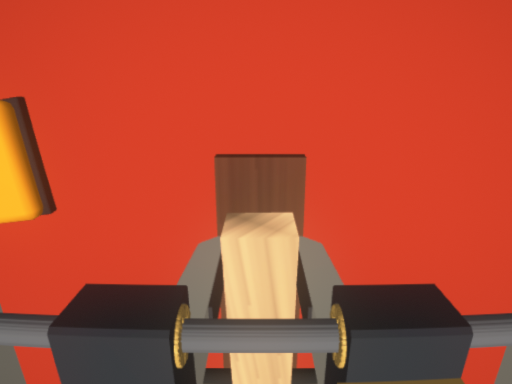

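The strip end is centred at (260,155) with yaw 0.242, and the wedge butt at (225–297,215) is lined up over it. The wedge is held cleanly. I lower it and feel for the strip.

>>> {"fn": "move_arm", "kwargs": {"deltas": [0, -0.001, 0.04, 0, 0, 0, 0.2, 0, -0.001, 0.08, 0, 0, 0, 0.2, 0, -0.001, 0.1, 0, 0, 0, 0.2, 0, -0.001, 0.108, 0, 0, 0, 0.2, 0, -0.001, 0.11, 0, 0, 0, 0.2, 0, -0.001, 0.11, 0, 0, 0, 0.2, 0, -0.001, 0.11, 0, 0, 0, 0.2]}}

```text
t: 7.35
tool_pos: [0.4294, -0.061, 0.0397]
orientation: [-0.373, 3.118, -0.001]
force: [-0.7, -0.3, -1.0]
opening: 0.0357
gripper_force: 24.9
```

>>> {"fn": "move_arm", "kwargs": {"deltas": [0, 0, 0.001, 0, 0, 0, 0.2, 0, 0, 0.002, 0, 0, 0, 0.2, 0, 0, 0.002, 0, 0, 0, 0.2, 0, 0, 0.002, 0, 0, 0, 0.2]}}

```text
t: 7.85
tool_pos: [0.4284, -0.0609, 0.0366]
orientation: [0.373, -3.119, -0.0]
force: [0.3, 0.3, -0.7]
opening: 0.036
gripper_force: 24.9
```

>>> {"fn": "move_arm", "kwargs": {"deltas": [0, 0, 0.001, 0, 0, 0, 0.2, 0, 0, 0.002, 0, 0, 0, 0.2, 0, 0, 0.002, 0, 0, 0, 0.2, 0, 0, 0.002, 0, 0, 0, 0.2]}}

```text
t: 8.35
tool_pos: [0.4285, -0.0608, 0.0346]
orientation: [0.373, -3.119, 0.0]
force: [-0.1, 0.3, -0.8]
opening: 0.0359
gripper_force: 24.9
```

>>> {"fn": "move_arm", "kwargs": {"deltas": [0, 0, 0.001, 0, 0, 0, 0.2, 0, 0, 0.001, 0, 0, 0, 0.2, 0, 0, 0.001, 0, 0, 0, 0.2]}}

```text
t: 8.72
tool_pos: [0.4287, -0.0609, 0.0339]
orientation: [-0.373, 3.119, -0.0]
force: [-0.2, -0.4, 3.7]
opening: 0.036
gripper_force: 24.9
```

>>> {"fn": "move_arm", "kwargs": {"deltas": [0, 0, 0.001, 0, 0, 0, 0.2, 0, 0, 0.001, 0, 0, 0, 0.2, 0, 0, 0.001, 0, 0, 0, 0.2]}}

```text
t: 9.1
tool_pos: [0.4287, -0.0609, 0.0337]
orientation: [0.373, -3.119, 0.0]
force: [-7.9, 1.3, 15.4]
opening: 0.0359
gripper_force: 24.9
```

>>> {"fn": "move_arm", "kwargs": {"deltas": [0, 0, 0.001, 0, 0, 0, 0.2, 0, 0, 0.001, 0, 0, 0, 0.2, 0, 0, 0.001, 0, 0, 0, 0.2]}}

```text
t: 9.48
tool_pos: [0.4287, -0.0609, 0.0336]
orientation: [0.374, -3.119, -0.0]
force: [-13.9, 1.9, 26.2]
opening: 0.0363
gripper_force: 25.0
```

Contact came at TCP z of about 0.034, so the strip is about 15 mm thick. I ease off the downward press, open so the wedge lies flat, and grip again.

>>> {"fn": "move_arm", "kwargs": {"deltas": [0, 0, -0.0024, 0, 0, 0, 0.2, 0, 0, -0.0024, 0, 0, 0, 0.2]}}

```text
t: 9.72
tool_pos: [0.4286, -0.0609, 0.034]
orientation: [-0.373, 3.119, -0.0]
force: [-0.2, -0.5, -0.1]
opening: 0.0358
gripper_force: 25.0
```

>>> {"fn": "move_arm", "kwargs": {"deltas": [0, 0, 0, 0, 0, 0, 0.55, 0, 0, 0, 0, 0, 0, 0.55, 0, 0, 0, 0, 0, 0, 0.2, 0, 0, 0, 0, 0, 0, 0.2, 0, 0, 0, 0, 0, 0, 0.2, 0, 0, 0, 0, 0, 0, 0.2]}}

```text
t: 10.48
tool_pos: [0.4285, -0.0608, 0.034]
orientation: [0.373, -3.119, -0.0]
force: [-0.3, 0.3, 0.4]
opening: 0.0361
gripper_force: 25.0
```

Run:
```python
from h import *
np.set_printoptions(precision=4,suppress=True)
s=robot.read_state(); print(s["tool_pos"],s["force"],s["t"])
a=[]
for n in ["scene","side"]:
    im=cam(n)[0]; a.append(cv2.resize(im[170:300,200:400] if n=="scene" else im[120:250,220:420],(600,390),interpolation=3))
save("v1",cv2.resize(np.vstack(a),(460,600)))
c=cam("scene"); P=cloud(c)
for l in ["wedge","shelf_edge"]: print(robot.recognise("scene",l)[:1])
```

```text
[ 0.4285 -0.0608  0.034 ] [-0.2827  0.3059  0.3768] 10.475
[{'uv': [232.1, 181.1], 'confidence': 0.59}]
[{'uv': [293.7, 224.0], 'confidence': 0.68}]
```

View pics/v1.png

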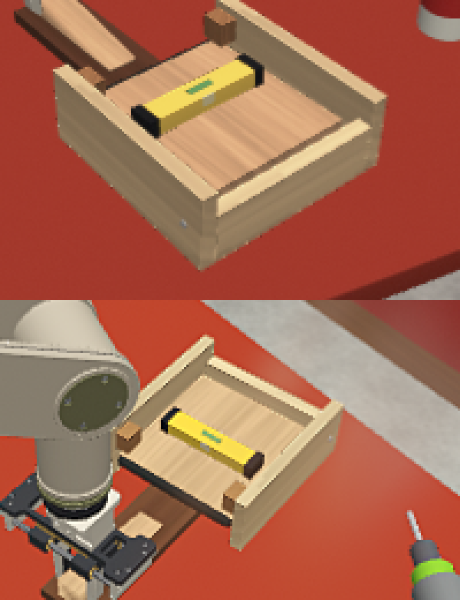

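Both views show the wedge flat on the strip, its thin end pointing at the middle of the sagging edge. I slide it in.

>>> {"fn": "move_arm", "kwargs": {"deltas": [-0.006, 0.0005, 0, 0, 0, 0, 0.2, -0.014, 0.0005, 0, 0, 0, 0, 0.2, -0.022, 0.0005, 0, 0, 0, 0, 0.2, -0.03, 0.0005, 0, 0, 0, 0, 0.2, -0.038, 0.0005, 0, 0, 0, 0, 0.2, -0.046, 0.0005, 0, 0, 0, 0, 0.2, -0.05, 0.0005, 0, 0, 0, 0, 0.2, -0.05, 0.0005, 0, 0, 0, 0, 0.2]}}

```text
t: 11.72
tool_pos: [0.4772, -0.0485, 0.034]
orientation: [0.374, -3.119, -0.0]
force: [0.6, 0.1, 0.8]
opening: 0.0359
gripper_force: 25.0
```

>>> {"fn": "move_arm", "kwargs": {"deltas": [-0.003, 0, 0, 0, 0, 0, 0.2, -0.006, 0, 0, 0, 0, 0, 0.2, -0.009, 0, 0, 0, 0, 0, 0.2, -0.012, 0, 0, 0, 0, 0, 0.2, -0.015, 0, 0, 0, 0, 0, 0.2, -0.015, 0, 0, 0, 0, 0, 0.2]}}

```text
t: 12.48
tool_pos: [0.4918, -0.045, 0.034]
orientation: [-0.373, 3.119, -0.0]
force: [0.3, -0.9, -0.3]
opening: 0.0358
gripper_force: 25.0
```

>>> {"fn": "move_arm", "kwargs": {"deltas": [-0.003, 0, 0, 0, 0, 0, 0.2, -0.006, 0, 0, 0, 0, 0, 0.2, -0.009, 0, 0, 0, 0, 0, 0.2, -0.012, 0, 0, 0, 0, 0, 0.2, -0.015, 0, 0, 0, 0, 0, 0.2, -0.015, 0, 0, 0, 0, 0, 0.2]}}

```text
t: 13.22
tool_pos: [0.5037, -0.042, 0.0338]
orientation: [0.373, -3.114, -0.0]
force: [-14.6, -3.4, 13.3]
opening: 0.0356
gripper_force: 25.0
```

The vertical force shows the rigid grip is pressing the butt down. I let go, so the wedge can settle flat, and will push from behind its butt with closed fingers for a clean push reading.

>>> {"fn": "move_arm", "kwargs": {"deltas": [0.0025, 0, -0.001, 0, 0, 0, 0.2, 0.0025, 0, -0.001, 0, 0, 0, 0.2]}}

```text
t: 13.48
tool_pos: [0.5034, -0.042, 0.0348]
orientation: [0.373, -3.119, -0.0]
force: [-0.1, 0.3, -3.0]
opening: 0.036
gripper_force: 25.0
```

>>> {"fn": "move_arm", "kwargs": {"deltas": [0, 0, 0, 0, 0, 0, 0.6, 0, 0, 0, 0, 0, 0, 0.6, 0, 0, 0, 0, 0, 0, 0.6, 0.02, 0, 0, 0, 0, 0, 0.6, 0.04, 0, 0, 0, 0, 0, 0.6, 0.05, 0, 0, 0, 0, 0, 0, 0.05, 0, 0, 0, 0, 0, 0, 0.05, 0, 0, 0, 0, 0, 0, 0.05, 0, 0, 0, 0, 0, 0, 0.05, 0, 0, 0, 0, 0, 0, 0.05, 0, 0, 0, 0, 0, 0]}}

```text
t: 14.85
tool_pos: [0.4552, -0.0538, 0.035]
orientation: [0.374, -3.119, -0.0]
force: [-0.3, -0.3, 0.7]
opening: 0.0016
gripper_force: 0.0
```

Run:
```python
from h import *
np.set_printoptions(precision=4,suppress=True)
T,s=tool(); print(T[:3,3],np.arctan2(-T[1,0],-T[0,0]),s["force"],s["t"],s["opening"])
a=[]
c=cam("wrist"); w=c[0]; P=cloud(c); save("w3",w)
hsv=cv2.cvtColor(w,cv2.COLOR_RGB2HSV);H,S,V=[hsv[...,i].astype(int) for i in range(3)]
o=np.array([.6155,-.014]); y=.2395; A=np.array([[np.cos(y),np.sin(y)],[-np.sin(y),np.cos(y)]])
C=(P[...,:2]-o)@A.T
m=(H>8)&(H<35)&(S<165)&(V>110)&(C[...,0]<-.0)&(abs(C[...,1])<.05)&(P[...,2]>.03)&(P[...,2]<.06)
q=C[m]; print(len(q), cv2.minAreaRect(q.astype(np.float32)), np.percentile(q[:,0],[1,99]), np.percentile(q[:,1],[1,99]))
print("slope",np.polyfit(q[:,0],P[m][:,2],1))
s2=cam("side")[0][120:250,220:420]; save("v2",np.hstack([w,cv2.resize(s2,(288,384))]))
print("tcp in carcass",A@(T[:2,3]-o))
```

```text
[ 0.4552 -0.0538  0.035 ] 0.23836932922749632 [-0.3463 -0.317   0.6539] 14.85 0.0015852094900607385
2131 ((-0.13006559014320374, -0.002230733633041382), (0.03369910269975662, 0.08857349306344986), 89.9531021118164) [-0.1738 -0.0877] [-0.018   0.0136]
slope [-0.0795  0.0325]
tcp in carcass [-0.1652 -0.0006]
```

View pics/v2.png

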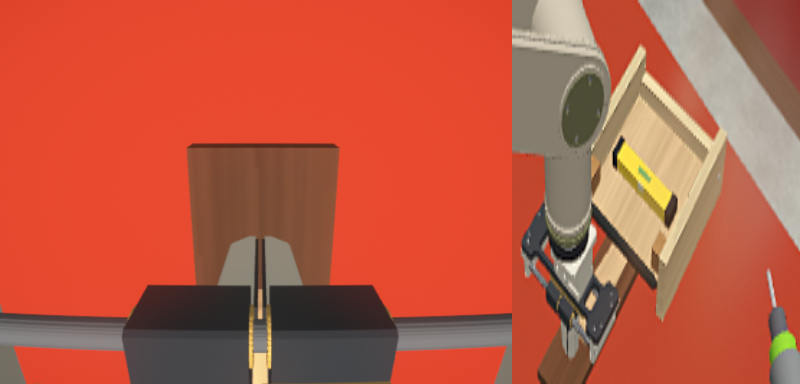

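The closed fingers are on the strip's centre line behind the butt, and the wedge is still nipped under the edge. I push on its butt.

>>> {"fn": "move_arm", "kwargs": {"deltas": [-0.006, 0.0005, 0.004, 0, 0, 0, 0, -0.014, 0.0005, 0.004, 0, 0, 0, 0, -0.02, 0.0005, 0.004, 0, 0, 0, 0, -0.023, 0.0005, 0.004, 0, 0, 0, 0, -0.026, 0.0005, 0.004, 0, 0, 0, 0, -0.028, 0.0005, 0.004, 0, 0, 0, 0, -0.03, 0.0005, 0.004, 0, 0, 0, 0]}}

```text
t: 15.82
tool_pos: [0.4814, -0.0468, 0.0307]
orientation: [0.373, -3.112, 0.0]
force: [-17.5, -4.6, 15.9]
opening: 0.0007
gripper_force: 9.2
```

>>> {"fn": "move_arm", "kwargs": {"deltas": [-0.002, 0, 0, 0, 0, 0, 0, -0.004, 0, 0, 0, 0, 0, 0, -0.006, 0, 0, 0, 0, 0, 0, -0.008, 0, 0, 0, 0, 0, 0, -0.01, 0, 0, 0, 0, 0, 0]}}

```text
t: 16.45
tool_pos: [0.4911, -0.0445, 0.0307]
orientation: [0.373, -3.112, 0.0]
force: [-18.0, -4.6, 15.6]
opening: 0.0004
gripper_force: 9.0
```

>>> {"fn": "move_arm", "kwargs": {"deltas": [-0.001, 0, -0.001, 0, 0, 0, 0, -0.002, 0, -0.002, 0, 0, 0, 0, -0.003, 0, -0.002, 0, 0, 0, 0]}}

```text
t: 16.82
tool_pos: [0.4946, -0.0432, 0.0317]
orientation: [0.373, -3.114, -0.001]
force: [-7.1, -1.9, -1.5]
opening: 0.0007
gripper_force: 3.4
```

>>> {"fn": "move_arm", "kwargs": {"deltas": [-0.002, 0, -0.001, 0, 0, 0, 0, -0.004, 0, -0.001, 0, 0, 0, 0, -0.006, 0, -0.001, 0, 0, 0, 0]}}

```text
t: 17.2
tool_pos: [0.5003, -0.0417, 0.0325]
orientation: [0.373, -3.114, -0.001]
force: [-6.2, -1.6, -1.4]
opening: 0.0006
gripper_force: 3.2
```

Clean now: about 6.4 N push with little vertical load. I continue gently.

>>> {"fn": "move_arm", "kwargs": {"deltas": [-0.002, 0, 0, 0, 0, 0, 0, -0.004, 0, 0, 0, 0, 0, 0, -0.006, 0, 0, 0, 0, 0, 0, -0.008, 0, 0, 0, 0, 0, 0, -0.01, 0, 0, 0, 0, 0, 0]}}

```text
t: 17.82
tool_pos: [0.5101, -0.0393, 0.0324]
orientation: [0.373, -3.114, -0.001]
force: [-6.0, -1.5, -1.9]
opening: 0.0007
gripper_force: 3.1
```

>>> {"fn": "move_arm", "kwargs": {"deltas": [-0.001, 0, 0, 0, 0, 0, 0, -0.002, 0, 0, 0, 0, 0, 0, -0.003, 0, 0, 0, 0, 0, 0, -0.004, 0, 0, 0, 0, 0, 0]}}

```text
t: 18.32
tool_pos: [0.5139, -0.0384, 0.0324]
orientation: [0.373, -3.114, -0.001]
force: [-6.5, -1.4, -1.8]
opening: 0.0005
gripper_force: 3.0
```

>>> {"fn": "move_arm", "kwargs": {"deltas": [-0.001, 0, 0, 0, 0, 0, 0, -0.002, 0, 0, 0, 0, 0, 0, -0.003, 0, 0, 0, 0, 0, 0]}}

```text
t: 18.7
tool_pos: [0.5168, -0.0377, 0.0324]
orientation: [0.373, -3.114, -0.001]
force: [-5.7, -1.3, -2.3]
opening: 0.0002
gripper_force: 3.0
```

```bash
cat > lev.py <<'E'
from h import *
np.set_printoptions(precision=4,suppress=True)
T,s=tool()
o=np.array([.6155,-.014]); y=.2395; A=np.array([[np.cos(y),np.sin(y)],[-np.sin(y),np.cos(y)]])
print("tcp",A@(T[:2,3]-o),s["force"],s["t"])
for n in ["scene","side"]:
    c=cam(n);P=cloud(c); C=(P[...,:2]-o)@A.T; hsv=cv2.cvtColor(c[0],cv2.COLOR_RGB2HSV);H,S,V=[hsv[...,i].astype(int) for i in range(3)]
    m=(C[...,0]>.01)&(C[...,0]<.2)&(abs(C[...,1])<.07)&(H>5)&(H<20)&(S>40)&(P[...,2]<.07)&(P[...,2]>.02)&(abs(C[...,0]-.105)>.03)
    f=np.polyfit(C[m][:,0],P[m][:,2],1); r=P[m][:,2]-np.polyval(f,C[m][:,0]); k=abs(r)<.004
    f=np.polyfit(C[m][k][:,0],P[m][k][:,2],1); print(n,m.sum(),k.sum(),"slope",f[0],"z front",f[1])
E
python3 lev.py
```

```text
tcp [-0.1015  0.0004] [-5.6776 -1.3369 -2.2983] 18.7
scene 1786 1786 slope 0.0026920557827991047 z front 0.04907107684723873
side 1126 1045 slope 0.0025202726715720437 z front 0.04982304481154695
```

The shelf is nearly level, about 0.5 mm low at the edge. I push in 1 mm steps from here.

>>> {"fn": "move_arm", "kwargs": {"deltas": [-0.001, 0, 0, 0, 0, 0, 0, -0.001, 0, 0, 0, 0, 0, 0]}}

```text
t: 19.05
tool_pos: [0.5178, -0.0374, 0.0324]
orientation: [0.373, -3.114, -0.001]
force: [-5.9, -1.3, -2.0]
opening: 0.0007
gripper_force: 2.9
```

>>> {"fn": "move_arm", "kwargs": {"deltas": [-0.001, 0, 0, 0, 0, 0, 0, -0.001, 0, 0, 0, 0, 0, 0]}}

```text
t: 19.3
tool_pos: [0.5188, -0.0372, 0.0324]
orientation: [0.373, -3.114, -0.001]
force: [-5.6, -2.1, -2.7]
opening: 0.0003
gripper_force: 2.9
```

>>> {"fn": "move_arm", "kwargs": {"deltas": [-0.001, 0, 0, 0, 0, 0, 0, -0.001, 0, 0, 0, 0, 0, 0]}}

```text
t: 19.55
tool_pos: [0.5198, -0.037, 0.0324]
orientation: [0.373, -3.114, -0.001]
force: [-5.4, -1.3, -2.4]
opening: 0.0007
gripper_force: 2.9
```

>>> {"fn": "move_arm", "kwargs": {"deltas": [-0.001, 0, 0, 0, 0, 0, 0, -0.001, 0, 0, 0, 0, 0, 0]}}

```text
t: 19.8
tool_pos: [0.5208, -0.0367, 0.0324]
orientation: [0.373, -3.114, -0.001]
force: [-4.8, -1.0, -2.1]
opening: 0.0005
gripper_force: 2.9
```

>>> {"fn": "move_arm", "kwargs": {"deltas": [-0.001, 0, 0, 0, 0, 0, 0, -0.001, 0, 0, 0, 0, 0, 0]}}

```text
t: 20.05
tool_pos: [0.5218, -0.0365, 0.0324]
orientation: [0.373, -3.114, -0.001]
force: [-4.8, -1.9, -2.1]
opening: 0.0006
gripper_force: 2.8
```

```bash
python3 lev.py
```

```text
tcp [-0.0964  0.0004] [-4.76   -1.9266 -2.0531] 20.05
scene 1787 1786 slope -0.0006515702231633883 z front 0.049931909974436764
side 1115 1029 slope 3.232698329011496e-05 z front 0.05058116351270718
```

>>> {"fn": "move_arm", "kwargs": {"deltas": [-0.001, 0, 0, 0, 0, 0, 0, -0.001, 0, 0, 0, 0, 0, 0]}}

```text
t: 20.4
tool_pos: [0.5225, -0.0363, 0.0322]
orientation: [0.373, -3.114, -0.001]
force: [-5.6, -1.2, -3.1]
opening: 0.0009
gripper_force: 3.0
```

>>> {"fn": "move_arm", "kwargs": {"deltas": [-0.001, 0, 0, 0, 0, 0, 0, -0.001, 0, 0, 0, 0, 0, 0]}}

```text
t: 20.65
tool_pos: [0.5232, -0.036, 0.0321]
orientation: [0.373, -3.113, -0.001]
force: [-7.0, -1.7, -2.8]
opening: 0.0004
gripper_force: 3.4
```

>>> {"fn": "move_arm", "kwargs": {"deltas": [-0.001, 0, 0, 0, 0, 0, 0, -0.001, 0, 0, 0, 0, 0, 0]}}

```text
t: 20.9
tool_pos: [0.5239, -0.0358, 0.0319]
orientation: [0.373, -3.112, -0.002]
force: [-6.8, -1.7, -1.8]
opening: 0.0002
gripper_force: 3.8
```

>>> {"fn": "move_arm", "kwargs": {"deltas": [-0.001, 0, 0, 0, 0, 0, 0, -0.001, 0, 0, 0, 0, 0, 0]}}

```text
t: 21.15
tool_pos: [0.5246, -0.0356, 0.0318]
orientation: [0.373, -3.112, -0.002]
force: [-8.5, -1.9, -3.1]
opening: 0.0006
gripper_force: 4.3
```

>>> {"fn": "move_arm", "kwargs": {"deltas": [-0.001, 0, 0, 0, 0, 0, 0, -0.001, 0, 0, 0, 0, 0, 0]}}

```text
t: 21.4
tool_pos: [0.5253, -0.0354, 0.0316]
orientation: [0.373, -3.111, -0.002]
force: [-8.5, -1.2, -2.7]
opening: 0.0004
gripper_force: 4.6
```

>>> {"fn": "move_arm", "kwargs": {"deltas": [-0.001, 0, 0, 0, 0, 0, 0, -0.001, 0, 0, 0, 0, 0, 0]}}

```text
t: 21.65
tool_pos: [0.526, -0.0352, 0.0315]
orientation: [0.372, -3.111, -0.002]
force: [-9.4, -3.2, -3.5]
opening: 0.0006
gripper_force: 5.0
```

Push is about 10 N, with some upward friction from the fingers. I back off and push again, slightly lower, for a clean reading of the push at which it starts to move.

>>> {"fn": "move_arm", "kwargs": {"deltas": [0.005, 0, 0, 0, 0, 0, 0, 0.01, 0, 0, 0, 0, 0, 0, 0.01, 0, 0.0005, 0, 0, 0, 0, 0.01, 0, 0.0005, 0, 0, 0, 0]}}

```text
t: 22.15
tool_pos: [0.5205, -0.0376, 0.0339]
orientation: [-0.373, 3.118, -0.0]
force: [0.4, 0.5, 0.3]
opening: 0.0003
gripper_force: 0.0
```

```bash
python3 lev.py
```

```text
tcp [-0.0979 -0.0004] [0.3626 0.5238 0.3411] 22.15
scene 1814 1813 slope -0.001395630208293968 z front 0.049978964867578836
side 1106 1021 slope -4.422938752534295e-05 z front 0.050655792001884484
```

>>> {"fn": "move_arm", "kwargs": {"deltas": [-0.004, 0, 0, 0, 0, 0, 0, -0.006, 0, 0, 0, 0, 0, 0, -0.007, 0, 0, 0, 0, 0, 0, -0.007, 0, 0, 0, 0, 0, 0]}}

```text
t: 22.75
tool_pos: [0.5261, -0.0361, 0.0334]
orientation: [0.373, -3.117, 0.0]
force: [-6.1, -1.5, 5.2]
opening: 0.0001
gripper_force: 2.8
```

>>> {"fn": "move_arm", "kwargs": {"deltas": [-0.001, 0, 0, 0, 0, 0, 0, -0.001, 0, 0, 0, 0, 0, 0]}}

```text
t: 23.0
tool_pos: [0.5262, -0.0361, 0.0334]
orientation: [0.373, -3.115, 0.0]
force: [-10.7, -1.7, 9.1]
opening: 0.0003
gripper_force: 5.6
```

>>> {"fn": "move_arm", "kwargs": {"deltas": [-0.001, 0, 0, 0, 0, 0, 0, -0.001, 0, 0, 0, 0, 0, 0]}}

```text
t: 23.25
tool_pos: [0.5262, -0.0361, 0.0334]
orientation: [0.373, -3.113, 0.0]
force: [-17.2, -4.2, 14.4]
opening: 0.0005
gripper_force: 8.4
```

>>> {"fn": "move_arm", "kwargs": {"deltas": [0.003, 0, 0, 0, 0, 0, 0, 0.003, 0, -0.0012, 0, 0, 0, 0, 0.002, 0, -0.0012, 0, 0, 0, 0]}}

```text
t: 23.62
tool_pos: [0.5262, -0.0361, 0.0347]
orientation: [0.373, -3.117, 0.0]
force: [-9.6, -2.6, 9.0]
opening: 0.0005
gripper_force: 4.9
```

>>> {"fn": "move_arm", "kwargs": {"deltas": [-0.001, 0, -0.0003, 0, 0, 0, 0, -0.001, 0, -0.0003, 0, 0, 0, 0]}}

```text
t: 23.88
tool_pos: [0.5262, -0.036, 0.0347]
orientation: [0.373, -3.115, 0.0]
force: [-10.4, -2.9, 8.2]
opening: 0.0005
gripper_force: 5.6
```

>>> {"fn": "move_arm", "kwargs": {"deltas": [0, 0, -0.0005, 0, 0, 0, 0, 0, 0, -0.001, 0, 0, 0, 0]}}

```text
t: 24.12
tool_pos: [0.5262, -0.0359, 0.0349]
orientation: [0.373, -3.116, -0.0]
force: [-4.8, -3.4, -2.4]
opening: 0.0002
gripper_force: 2.6
```

>>> {"fn": "move_arm", "kwargs": {"deltas": [-0.001, 0, 0, 0, 0, 0, 0, -0.001, 0, 0, 0, 0, 0, 0]}}

```text
t: 24.38
tool_pos: [0.5265, -0.0357, 0.0348]
orientation: [0.373, -3.114, -0.001]
force: [-9.2, -2.9, 1.1]
opening: 0.0003
gripper_force: 4.5
```

>>> {"fn": "move_arm", "kwargs": {"deltas": [-0.001, 0, 0.0002, 0, 0, 0, 0, -0.001, 0, 0.0002, 0, 0, 0, 0]}}

```text
t: 24.62
tool_pos: [0.5269, -0.0356, 0.0348]
orientation: [0.373, -3.113, -0.0]
force: [-13.3, -3.1, 7.0]
opening: 0.0002
gripper_force: 7.0
```

>>> {"fn": "move_arm", "kwargs": {"deltas": [0, 0, -0.0006, 0, 0, 0, 0, 0, 0, -0.0006, 0, 0, 0, 0]}}

```text
t: 24.88
tool_pos: [0.527, -0.0354, 0.0348]
orientation: [0.373, -3.113, -0.001]
force: [-9.0, -3.6, 0.5]
opening: 0.0003
gripper_force: 4.7
```

>>> {"fn": "move_arm", "kwargs": {"deltas": [-0.001, 0, 0, 0, 0, 0, 0, -0.001, 0, 0, 0, 0, 0, 0]}}

```text
t: 25.12
tool_pos: [0.5275, -0.0353, 0.0348]
orientation: [0.372, -3.112, -0.001]
force: [-12.3, -3.5, 3.0]
opening: 0.0005
gripper_force: 6.6
```

>>> {"fn": "move_arm", "kwargs": {"deltas": [-0.001, 0, -0.0003, 0, 0, 0, 0, -0.001, 0, -0.0003, 0, 0, 0, 0]}}

```text
t: 25.38
tool_pos: [0.528, -0.0351, 0.0348]
orientation: [0.372, -3.111, -0.001]
force: [-13.2, -3.9, 2.2]
opening: 0.0007
gripper_force: 7.1
```

Net push is about 12.5 N, so the wedge is firmly nipped. I withdraw and check.

>>> {"fn": "move_arm", "kwargs": {"deltas": [0.005, 0, 0, 0, 0, 0, 0, 0.02, 0, 0, 0, 0, 0, 0, 0.05, 0, 0, 0, 0, 0, 0, 0.06, 0, -0.05, 0, 0, 0, 0, 0.06, 0, -0.1, 0, 0, 0, 0, 0.06, 0, -0.15, 0, 0, 0, 0, 0.06, 0, -0.15, 0, 0, 0, 0, 0.06, 0, -0.15, 0, 0, 0, 0]}}

```text
t: 26.38
tool_pos: [0.4737, -0.0488, 0.1867]
orientation: [-0.373, 3.118, -0.0]
force: [0.1, 0.2, -0.1]
opening: 0.0005
gripper_force: 0.0
```

```bash
python3 lev.py
python3 - <<'E'
from h import *
save("f",np.vstack([cv2.resize(cam("wrist")[0],(400,300)),cv2.resize(cam("side")[0][120:250,220:420],(400,300))]))
E
```

```text
tcp [-0.146  -0.0002] [ 0.14    0.1584 -0.0947] 26.375
scene 1798 1797 slope -0.0014102061616881245 z front 0.05004204929660491
side 1062 983 slope 0.002414450819696589 z front 0.050277156557643816
```

View pics/f.png

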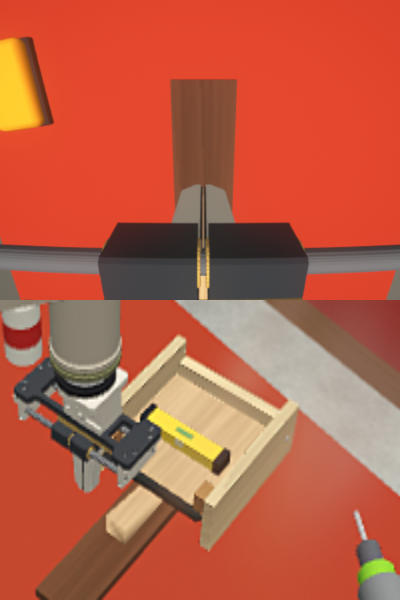

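The side view shows the wedge centred on the strip at (140,510), under the lifted shelf. The shelf is level, the gripper is clear and nothing else has been moved.

```bash
python3 -c "
from plant import robot; print(robot.close_job())"
```

```text
the job is handed in; nothing more can be done
None
```

I handed the job in at about 26 s: the wedge is centred under the shelf, which measures level to within camera accuracy. It is nipped with a net push of about 12 N, and the gripper is clear.

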